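# Re-rack the coin tubes in reverse order

## Robot

A 7-joint arm with a two-finger parallel gripper is mounted at the origin on the work surface. World frame = base frame: x ahead of the robot, y to its left, z up, the work surface at z = 0. Lengths are in mm, angles in rad, forces in N, time in s.
With the tool pointing down it reaches from about 400 to 900 mm from the base axis. Payload 5.5 kg.
Tool frame: the origin (TCP) lies midway between the tips of the shut fingers; the grasp point (between the pads) lies 19 mm behind it; z points along the fingers, y is the line along which they close (so a half turn about z gives the same grasp; the last joint's range is limited). The gripper opens to 85 mm and grips with 20 to 120 N. Pads are 22 mm wide; open, the fingers measure 114 mm over their backs; the gripper's body (76 mm by 85 mm) begins 54 mm behind the grasp point. The pads swing forward as they close: fully open they stand 13 mm farther back than shut.
Start: joints at [1.452, 0.501, -0.427, 1.55, 0.221, 1.138, -0.21], TCP at [242.217, -603.184, 231.31] pointing down, gripper open.
Joint ranges: [-2.88, 2.88], [-0.31, 2.03], [-1.54, 1.56], [0.2, 2.42], [-1.41, 4.55], [0.19, 2.02], [-2.57, 2.57]. Speed limits (rad/s): [2.57, 2.57, 3.14, 3.14, 3.14, 3.14, 3.14].

## Interface

Orientations are given as a unit quaternion [w, x, y, z].
In Python, from cell import robot gives the robot as it stands. The module is installed in compiled form; this text tells all that it offers.
- The arm moves only by the tool apply_moves, never from a script. Its arguments are lists of equal length, an entry for each row: "gripper": the closure, from 0 (fully open) to 1 (shut); "linear": the shift along the tool's x, y, z in units of 30 mm (1.0 is 30 mm), a list of three; "delta_rot": the turn, a rotation vector about the tool's x, y, z in units of 5 degrees (1.0 is 5 degrees), a list of three. In form: {"gripper": [gripper, ...], "linear": [[dx, dy, dz], ...], "delta_rot": [[rx, ry, rz], ...]}. A call has 1 to 8 rows; each row is the pose to reach, as a shift and turn from the pose commanded when the call began, along the tool's axes at that moment; what a row does not reach only later rows make up. A row lasts 1/10 s, in which the tool goes at most 50 mm and 8.59 degrees, less where a joint would pass 70% of its speed; a pose out of reach is approached as far as the arm can. A call with a gripper value outside its range is refused whole. The fingers move at their own pace and stop on an object; "grip_force" is the grip in N (left out, the last holds). Time passes only in rows, so rows that repeat a pose let the fingers close. It gives the time, the measured TCP pose, the force, the opening and the grip force at its end, in the units of the state.
- robot.read_state(): the state, without advancing time (a new reading comes with each control period).
- robot.grab_frame(name): name is "scene" or "top" or "wrist"; returns a dict with "frame" (384x512x3 uint8, red, green, blue), "range_z" (384x512 float32, mm along the optical axis (not along the pixel's ray), 0 where there is no reading), "fx", "fy", "cx", "cy" (pixels), "pose" (4x4, takes a point from camera to world coordinates). Camera axes: x right, y down, z forward; pixel columns grow to the right and rows downward; lengths in mm; the calibration is good to about 2 mm. A picture is of the moment at which its call begins.
- robot.hand_in(): hands the job in; it is judged then, once.
The state is a dict: "t": time; "qpos": joint angles; "qd": joint speeds; "joint_efforts": joint torques, N m; "tcp_pos": TCP position; "eef_rot": TCP orientation; "wrist_force": force on the tool from outside, world axes, zero at the start; "moment": the same for the moment, N m; "width": finger opening in mm; "gripper_force": force on a finger pad.
Only numpy, scipy, OpenCV 4.12 (cv2) and the standard library are available. Lean on these libraries where they do the work, as an engineer would, in place of code of your own. Each camera call takes 0.05 s, during which the arm holds its last target. There are 200 camera calls.

## Task

Move the four coin tubes from the full white holder into the empty one beside it, in reverse order: the tube at the left end of the full holder goes to the right end of the other, the next one beside it, and so on. Leave every tube standing upright on the floor of its own cell and let go of, without tipping any over on the way, and do not shift the bronze medallion.

Things in the scene. Friction and masses are not known exactly. Their poses are not given: they have to be found in the camera images.
- slim_tube: The slim tall round coin tube: clear plastic full of steel coins, flat grey cap, 26 mm diameter, 84 mm tall, about 0.2 kg. Origin at the centre of its underside, z up its axis.
- wide_tube: The wide low round coin tube: flat grey cap, 40 mm diameter, 58 mm tall, about 0.35 kg. Origin at the centre of its underside, z up its axis.
- square_tube: The square coin tube: 32 x 32 mm, 70 mm tall, flat grey cap, about 0.28 kg. Origin at the centre of its underside, z up, x and y square to its flat sides; at the start within 0.12 rad of its cell's axes.
- knob_tube: The round coin tube with a knob on its cap: body 34 mm diameter and 64 mm tall, then a knob 14 mm diameter and 12 mm high on top (76 mm in all), about 0.28 kg. Origin at the centre of its underside, z up its axis.
- slim_cell: The fixed white cell in which the slim tube stands at the start (within 5 mm of its centre): 66 x 66 mm outside, 58 x 58 inside, 18 mm high, one of four like it that touch in a row along y, 67 mm apart, and make up the full holder. Origin at the centre of its underside, 6 mm above the bench; inner floor 3 mm higher; y points to the robot's left within 0.3 rad. It stays there.
- wide_cell: The fixed white cell in which the wide tube stands at the start (within 5 mm of its centre): 66 x 66 mm outside, 58 x 58 inside, 18 mm high, one of four like it that touch in a row along y, 67 mm apart, and make up the full holder. Origin at the centre of its underside, 6 mm above the bench; inner floor 3 mm higher; y points to the robot's left within 0.3 rad. It stays there.
- square_cell: The fixed white cell in which the square tube stands at the start (within 5 mm of its centre): 66 x 66 mm outside, 58 x 58 inside, 18 mm high, one of four like it that touch in a row along y, 67 mm apart, and make up the full holder. Origin at the centre of its underside, 6 mm above the bench; inner floor 3 mm higher; y points to the robot's left within 0.3 rad. It stays there.
- knob_cell: The fixed white cell in which the knob tube stands at the start (within 5 mm of its centre): 66 x 66 mm outside, 58 x 58 inside, 18 mm high, one of four like it that touch in a row along y, 67 mm apart, and make up the full holder. Origin at the centre of its underside, 6 mm above the bench; inner floor 3 mm higher; y points to the robot's left within 0.3 rad. It stays there.
- empty_holder: The other white plastic tube holder, like the full one, 76 x 276 x 24 mm (x, y, z), fixed, its four cells empty at the start: centres at x = 0, y = -100.5, -33.5, +33.5, +100.5 mm from the origin at the centre of its underside; cells 58 x 58 mm inside, floors 9 mm and wall tops 24 mm above the origin. y points to the robot's left within 0.3 rad.
- medallion: Bystander: round bronze paperweight medallion, 80 mm diameter, 26 mm high, loose on the bench beyond the holders. Origin at the centre of its underside.

How it is judged:
By the outcome, as a careful person would: the job done as asked, in the order asked, and still so for the second after the job is handed in, with the robot touching nothing.
It also fails if it takes over 101 s, if anything falls off the work surface, if the arm or the gripper's body presses on something with over 40 N, if the wrist force passes 120 N, or if a joint passes its speed limit or range.

## Working session

There is one attempt and no reset: what is moved stays moved. The work goes in short steps, Python scripts to look and compute and a tool call to move; the robot and the scene stay as the last step left them, time stands still between calls to the robot, and variables do not carry over. Pictures are saved under pics/ and viewed, at most 14 in all, crops included, and the job is handed in when it is done.

Besides the shell and the picture viewer there is one more tool, called after "Call:" as name(argument=value, ...) on one line, values as JSON. apply_moves: Moves the arm, as the interface text tells. Its arguments: {"type":"object","properties":{"gripper":{"type":"array"},"linear":{"type":"array"},"delta_rot":{"type":"array"},"grip_force":{"type":"number"}},"required":["gripper","linear","delta_rot"]}

```bash
mkdir -p pics; python3 - <<'E'
from cell import robot
import cv2,numpy as np,pickle
s=robot.read_state(); print({k:np.round(v,3).tolist() for k,v in s.items()})
fs={}
for n in ["scene","top"]:
    f=robot.grab_frame(n); fs[n]=f
    cv2.imwrite(f"pics/{n}0.png",f["frame"][:,:,::-1]); print(n,f["fx"],f["fy"],f["cx"],f["cy"],np.round(f["pose"],3).tolist())
pickle.dump(fs,open("f0.pkl","wb"))
E
```

```text
{'t': 0.0, 'qpos': [1.452, 0.502, -0.427, 1.551, 0.221, 1.138, -0.21], 'qd': [0.0, 0.002, -0.0, -0.001, 0.001, 0.001, -0.0], 'joint_efforts': [0.0, -56.952, -5.816, -28.095, 0.011, 0.012, -0.0], 'tcp_pos': [241.858, -602.577, 230.235], 'eef_rot': [-0.001, 0.982, 0.19, -0.0], 'wrist_force': [0.447, 0.899, 0.226], 'moment': [-0.069, 0.032, 0.062], 'gripper_force': 0.0, 'width': 85.138}
scene 490.9406558539617 490.9406558539617 253.82235638404816 194.73154901347465 [[0.029, 0.807, -0.59, 1190.247], [0.999, -0.016, 0.028, -37.175], [0.013, -0.59, -0.807, 855.663], [0.0, 0.0, 0.0, 1.0]]
top 395.74447769914644 395.74447769914644 257.6590778408986 194.40427201306358 [[0.016, -0.989, 0.144, 469.858], [-0.999, -0.012, 0.033, -17.565], [-0.031, -0.145, -0.989, 776.098], [0.0, 0.0, 0.0, 1.0]]
```

View pics/scene0.png

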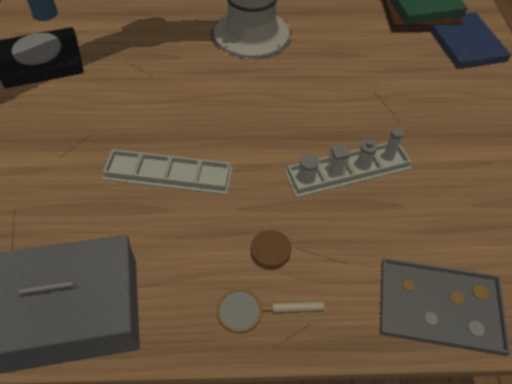

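View pics/top0.png

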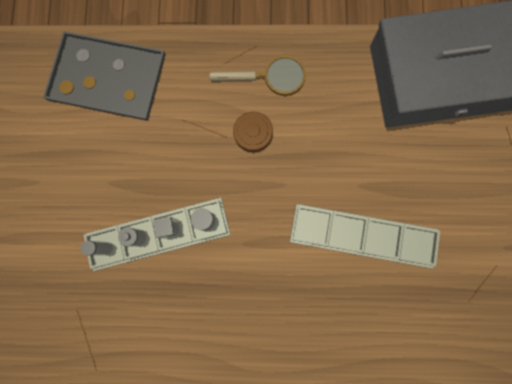

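The scene view looks back toward the robot: empty holder at about (168,171), full holder at about (350,168), medallion at (271,249). In the top view (up = +x, left = +y) the full holder is centred at about (157,234). Its tubes from the left are slim (89,247), knob (128,237), square (163,227) and wide (203,219). The empty holder is at (366,235) and the medallion at (253,131). So slim goes to the empty holder's right end (y −100.5), then knob, square and wide.

```bash
cat > h.py <<'E'
import numpy as np,cv2,pickle
def cloud(f):
    z=f["range_z"].astype(float); v,u=np.mgrid[:z.shape[0],:z.shape[1]]
    P=np.stack([(u-f["cx"])/f["fx"]*z,(v-f["cy"])/f["fy"]*z,z],-1)
    W=P@f["pose"][:3,:3].T+f["pose"][:3,3]; W[z<=0]=np.nan
    return W
def ray(f,uv):
    d=np.array([(uv[0]-f["cx"])/f["fx"],(uv[1]-f["cy"])/f["fy"],1.]); return f["pose"][:3,3],f["pose"][:3,:3]@d
def onplane(f,uv,h):
    o,d=ray(f,uv); return o+d*(h-o[2])/d[2]
def tri(f,a,g,b):
    o,d=ray(f,a);p,e=ray(g,b)
    s,t=np.linalg.lstsq(np.c_[d,-e],p-o,rcond=None)[0]
    A,B=o+s*d,p+t*e
    return (A+B)/2,np.linalg.norm(A-B)
E
python3 - <<'E'
from h import *
fs=pickle.load(open("f0.pkl","rb"))
np.set_printoptions(precision=1,suppress=True)
cen={}
for n,f in fs.items():
    W=cloud(f); hsv=cv2.cvtColor(f["frame"],cv2.COLOR_RGB2HSV)
    inx=(W[...,0]>250)&(W[...,0]<620)
    # holders: pale, low saturation colour
    m=((hsv[...,2]>125)&(hsv[...,1]<60)&inx&(W[...,2]<60)).astype(np.uint8)*255
    m=cv2.morphologyEx(m,cv2.MORPH_CLOSE,np.ones((5,5)))
    for c in cv2.findContours(m,cv2.RETR_EXTERNAL,cv2.CHAIN_APPROX_NONE)[0]:
        if cv2.contourArea(c)<1500: continue
        r=cv2.minAreaRect(c); b=cv2.boxPoints(r); Q=np.array([onplane(f,p,24) for p in b])
        mm=np.zeros_like(m); cv2.drawContours(mm,[c],-1,255,-1)
        zz=W[...,2][mm>0]
        print(n,"holder px",r,"world",Q[:,:2].tolist(),"c",Q.mean(0),"sides",np.linalg.norm(Q[1]-Q[0]),np.linalg.norm(Q[2]-Q[1]),"z pct",np.nanpercentile(zz,[5,30,70,95]))
    # tubes: depth tops
    m=((W[...,2]>42)&inx&(abs(W[...,1])<400)).astype(np.uint8)*255
    k,l,st,ct=cv2.connectedComponentsWithStats(m)
    for i in range(1,k):
        if st[i,4]<30: continue
        p=W[l==i]; top=np.percentile(p[:,2],95)
        sel=(l==i)&(W[...,2]>top-4)
        q=W[sel]; c,(w,h),a=cv2.minAreaRect(q[:,:2].astype(np.float32))
        v,u=np.nonzero(sel); cen.setdefault(n,[]).append((u.mean(),v.mean()))
        print(n,"tube px",u.mean(),v.mean(),"n",len(q),"top",top,"c",c,"wh",w,h,a)
a=sorted(cen["top"]);b=sorted(cen["scene"],reverse=True)
for p,q in zip(a,b): print(p,q,*tri(fs["top"],p,fs["scene"],q))
for n,f in fs.items():
    hsv=cv2.cvtColor(f["frame"],cv2.COLOR_RGB2HSV);W=cloud(f)
    m=(W[...,2]>15)&(W[...,2]<45)&(W[...,0]>560)&(W[...,0]<720)&(abs(W[...,1])<90)
    q=W[m];print(n,"medal",m.sum(),np.nanmedian(q,0),cv2.minEnclosingCircle(q[:,:2].astype(np.float32)))
E
```

```text
scene tube px 396.66279069767444 131.34883720930233 n 86 top 94.92928271399438 c (472.1917419433594, 299.1641540527344) wh 24.226163864135742 27.131122589111328 49.53084945678711
scene tube px 369.625 142.40625 n 32 top 85.17229971451079 c (494.68804931640625, 238.49810791015625) wh 10.817752838134766 13.06052017211914 55.08259963989258
scene tube px 339.8727272727273 150.45454545454547 n 165 top 81.6332869355106 c (512.1389770507812, 173.57301330566406) wh 33.77857971191406 33.33325958251953 11.781193733215332
scene tube px 308.671875 160.484375 n 192 top 69.88462496494553 c (527.1087036132812, 107.14939880371094) wh 39.762577056884766 37.818443298339844 37.070213317871094
top holder px ((365.13739013671875, 235.7561492919922), (147.6586151123047, 39.199127197265625), 10.459908485412598) world [[490.38422509881434, -53.077892139975624], [563.7184553308316, -66.29323822023731], [516.5622365011418, -337.23429490616684], [445.35184297573113, -320.72612856043577]] c [ 504.  -194.3   24. ] sides 74.51546615128703 275.01411813287274 z pct [ 5.1  7.8 10.7 24.3]
top holder px ((155.73405456
[... 1130 characters left out ...]
64(131.34883720930233)) [472.7 298.3  94.1] 0.1002945740411274
(np.float64(124.54), np.float64(236.22)) (np.float64(369.625), np.float64(142.40625)) [493.8 238.8  83.5] 0.07640229646257587
(np.float64(162.57234726688102), np.float64(226.69774919614147)) (np.float64(339.8727272727273), np.float64(150.45454545454547)) [511.7 173.4  79.5] 0.3761741938560708
(np.float64(200.85227272727272), np.float64(218.6931818181818)) (np.float64(308.671875), np.float64(160.484375)) [527.8 107.6  67.4] 0.24801071745036476
scene medal 759 [698.9  20.6  24. ] ((640.1575927734375, 33.77684783935547), 93.47402954101562)
top medal 899 [696.4  20.2  22.5] ((639.6429443359375, 34.277503967285156), 94.50952911376953)
```

Tube tops triangulate to 94 / 83.5 / 79.5 / 67 mm against an expected 93 / 85 / 79 / 67, and the two views agree to within 1 mm. Next I'll refine the empty cells and work out the first move.

```bash
cat >> h.py <<'E'
from scipy.spatial.transform import Rotation as R
def toolR(yaw_y):  # tool down, tool y axis at world angle yaw_y
    y=np.array([np.cos(yaw_y),np.sin(yaw_y),0]); z=np.array([0,0,-1.]); return np.c_[np.cross(y,z),y,z]
def goal(s,pos,yaw_y):
    q=s["eef_rot"]; C=R.from_quat([q[1],q[2],q[3],q[0]])
    lin=C.inv().apply(np.array(pos)-s["tcp_pos"])/30
    rot=min(((C.inv()*R.from_matrix(toolR(yaw_y+k))).as_rotvec() for k in (0,np.pi)),key=np.linalg.norm)
    return np.round(lin,2).tolist(),np.round(np.degrees(rot)/5,2).tolist()
E
python3 - <<'E'
from h import *
from cell import robot
fs=pickle.load(open("f0.pkl","rb"))
np.set_printoptions(precision=1,suppress=True)
for n,f in fs.items():
    W=cloud(f); reg=(W[...,0]>430)&(W[...,0]<580)&(W[...,1]<-30)&(W[...,1]>-360)
    q=W[reg&(W[...,2]>19)&(W[...,2]<30)]; r=cv2.minAreaRect(q[:,:2].astype(np.float32)); print(n,"rim",r,np.median(q[:,2]))
    y=np.radians(r[2]); 
    # cell interiors by colour: pale floors
    hsv=cv2.cvtColor(f["frame"],cv2.COLOR_RGB2HSV)
    m=(reg&(W[...,2]>4)&(W[...,2]<15)&(hsv[...,1]<60)).astype(np.uint8)*255
    m=cv2.erode(m,np.ones((3,3)))
    k,l,st,ct=cv2.connectedComponentsWithStats(m)
    for i in range(1,k):
        if st[i,4]>150: print(n,"cell",W[l==i].mean(0),cv2.minAreaRect(W[l==i][:,:2].astype(np.float32)))
    q=W[(W[...,0]>420)&(W[...,0]<585)&(W[...,1]>50)&(W[...,1]<360)&(W[...,2]>20)&(W[...,2]<27)]
    print(n,"full rim",cv2.minAreaRect(q[:,:2].astype(np.float32)),np.median(q[:,2]))
print(goal(robot.read_state(),(472.6,298.8,230),0.28))
E
```

```text
scene rim ((504.25384521484375, -197.14501953125), (267.8957214355469, 71.42317199707031), 80.32927703857422) 23.934483977275704
scene cell [ 479.6 -301.2    9.9] ((478.74456787109375, -299.86199951171875), (47.75910949707031, 45.8994026184082), 82.67082214355469)
scene cell [ 491.2 -232.7    9.9] ((490.54150390625, -232.76025390625), (50.63026428222656, 46.36745071411133), 81.27709197998047)
scene cell [ 502.7 -165.2   10. ] ((501.23944091796875, -165.39540100097656), (50.38238525390625, 45.945152282714844), 80.34552001953125)
scene cell [513.3 -99.    9.8] ((513.392822265625, -98.90983581542969), (51.65882110595703, 47.42149353027344), 81.16878509521484)
scene full rim ((501.880859375, 204.34542846679688), (69.48443603515625, 268.90106201171875), 15.62887191772461) 23.809359745095776
top rim ((505.0601806640625, -197.2345733642578), (268.0814208984375, 66.19999694824219), 80.40476989746094) 23.214953561354605
top cell [522.5 -98.6   8.4] ((522.5123291015625, -98.65523529052734), (53.595272064208984, 53.66647720336914), 80.71758270263672)
top cell [ 510.9 -166.     8.4] ((511.11773681640625, -165.75083923339844), (53.078792572021484, 53.71404266357422), 80.4285659790039)
top cell [ 500.2 -232.7    8.4] ((499.7307434082031, -232.76780700683594), (52.939456939697266, 53.3043098449707), 80.34484100341797)
top cell [ 488.6 -299.7    8.5] ((488.6470947265625, -299.474365234375), (52.344093322753906, 53.8713493347168), 80.46525573730469)
top full rim ((502.4321594238281, 204.287109375), (66.42406463623047, 267.35601806640625), 15.668795585632324) 23.303995065879576
([18.33, -25.02, 0.06], [-0.02, -0.02, -16.83])
```

```bash
python3 - <<'E'
from h import *
from cell import robot
s=robot.read_state()
print(goal(s,(440,-290,230),-0.5))
E
```

```text
([10.01, -7.21, 0.03], [-0.02, -0.01, -7.89])
```

Call:
apply_moves(gripper=[0, 0, 0, 0, 0, 0, 0, 0], linear=[[1.25, -0.9, 0], [2.5, -1.8, 0], [3.75, -2.7, 0], [5, -3.6, 0], [6.25, -4.5, 0], [7.5, -5.4, 0], [8.75, -6.3, 0], [10, -7.2, 0]], delta_rot=[[0, 0, -1], [0, 0, -2], [0, 0, -3], [0, 0, -4], [0, 0, -5], [0, 0, -6], [0, 0, -7], [0, 0, -7.9]], grip_force=40)

```text
t: 0.9
tcp_pos: [440.5, -289.3, 231.2]
eef_rot: [-0.0, 0.859, 0.512, -0.0]
wrist_force: [1.6, -0.3, 0.2]
width: 85.3
gripper_force: 0.0
```

```bash
cat > st.py <<'E'
from h import *
from cell import robot
import sys
s=robot.read_state(); np.set_printoptions(precision=2,suppress=True)
Rm=R.from_quat(np.roll(s["eef_rot"],-1)).as_matrix()
print("t",s["t"],"tcp",s["tcp_pos"],"yaw_y",np.arctan2(Rm[1,1],Rm[0,1]).round(3),"tilt",np.arccos(-Rm[2,2]).round(4),"q",s["qpos"],"F",s["wrist_force"],"w",s["width"],s["gripper_force"])
a=[float(x) for x in sys.argv[1:]]
for i in range(0,len(a),4): print(goal(s,a[i:i+3],a[i+3]))
E
python3 st.py 470 0 230 -0.1 480 60 230 0.05
```

```text
t 0.9 tcp [ 440.52 -289.26  231.16] yaw_y -0.496 tilt 0.0003 q [ 1.13  0.33 -0.72  1.85  0.25  1.05 -0.18] F [ 1.57 -0.3   0.16] w 85.34607227241582 0.0
([8.95, -3.73, 0.04], [-0.0, 0.0, -4.54])
([10.86, -4.39, 0.04], [-0.0, 0.0, -6.26])
```

Call:
apply_moves(gripper=[0, 0, 0, 0, 0, 0, 0, 0], linear=[[1.36, -0.55, 0], [2.7, -1.1, 0], [4.1, -1.65, 0], [5.4, -2.2, 0], [6.8, -2.75, 0], [8.1, -3.3, 0], [9.5, -3.85, 0], [10.86, -4.4, 0]], delta_rot=[[0, 0, -0.8], [0, 0, -1.6], [0, 0, -2.4], [0, 0, -3.2], [0, 0, -4], [0, 0, -4.8], [0, 0, -5.6], [0, 0, -6.3]])

```text
t: 1.7
tcp_pos: [480.1, 59.7, 231.3]
eef_rot: [0.0, 0.688, 0.725, -0.0]
wrist_force: [1.1, 0.5, -0.1]
width: 85.2
gripper_force: 0.0
```

```bash
python3 st.py 472.6 298.8 180 0.273
```

```text
t 1.7 tcp [480.09  59.73 231.27] yaw_y 0.052 tilt 0.0005 q [ 0.67  0.3  -0.99  1.94  0.29  1.05 -0.4 ] F [ 1.15  0.48 -0.06] w 85.17840654532831 0.0
([7.97, 0.17, 1.71], [0.0, 0.01, -2.53])
```

Call:
apply_moves(gripper=[0, 0, 0, 0, 0, 0, 0, 0], linear=[[1.2, 0.03, 0.25], [2.4, 0.05, 0.5], [3.6, 0.08, 0.75], [4.8, 0.1, 1], [6, 0.13, 1.3], [7.2, 0.15, 1.6], [7.97, 0.17, 1.7], [7.97, 0.17, 1.7]], delta_rot=[[0, 0, -0.4], [0, 0, -0.8], [0, 0, -1.2], [0, 0, -1.6], [0, 0, -2], [0, 0, -2.4], [0, 0, -2.53], [0, 0, -2.53]])

```text
t: 2.5
tcp_pos: [471.4, 301.5, 179.8]
eef_rot: [-0.001, 0.603, 0.798, 0.001]
wrist_force: [-0.4, -0.1, 0.8]
width: 85.4
gripper_force: 0.0
```

```bash
python3 st.py 472.6 298.8 50 0.273; python3 - <<'E'
from cell import robot
import cv2
f=robot.grab_frame("wrist"); cv2.imwrite("pics/w1.png",f["frame"][:,:,::-1])
from h import *
np.set_printoptions(precision=1,suppress=True)
W=cloud(f); m=((W[...,2]>40)&(W[...,2]<110)).astype(np.uint8)
k,l,st,ct=cv2.connectedComponentsWithStats(m)
for i in range(1,k):
    if st[i,4]>100:
        q=W[l==i];t=np.percentile(q[:,2],90);q=q[q[:,2]>t-4];print(st[i],t,cv2.minAreaRect(q[:,:2].astype(np.float32)))
E
```

```text
t 2.5 tcp [471.43 301.45 179.8 ] yaw_y 0.277 tilt 0.0031 q [ 0.11  0.54 -0.96  1.82  0.51  1.05 -0.76] F [-0.41 -0.09  0.81] w 85.3765307146394 0.0
([-0.11, 0.02, 4.33], [-0.01, -0.03, 0.05])
[ 244  170   32   46 1173] 93.32004621664889 ((473.38165283203125, 298.7561340332031), (24.979732513427734, 25.60325813293457), 15.613182067871094)
[ 246  227   36   47 1362] 83.98075725634983 ((494.626708984375, 238.3528594970703), (13.289602279663086, 13.243209838867188), 71.39801788330078)
[ 243  284   37   69 2113] 79.05550750568965 ((512.5093994140625, 173.17257690429688), (31.916963577270508, 33.0181770324707), 12.468892097473145)
```

Call:
apply_moves(gripper=[0, 0, 0, 0], linear=[[0, 0.02, 1], [0, 0.05, 2], [0, 0.05, 2.3], [0, 0.05, 2.3]], delta_rot=[[0, 0, 0], [0, 0, 0], [0, 0, 0], [0, 0, 0]])

```text
t: 2.95
tcp_pos: [474.3, 295.9, 110.1]
eef_rot: [-0.0, 0.606, 0.796, -0.002]
wrist_force: [0.4, 0.8, 0.9]
width: 85.3
gripper_force: 0.0
```

```bash
python3 st.py 473.2 298.8 46 0.273
```

```text
t 2.95 tcp [474.32 295.87 110.14] yaw_y 0.27 tilt 0.0032 q [ 0.06  0.63 -0.88  1.87  0.6   0.94 -0.83] F [0.35 0.82 0.89] w 85.30352206293804 0.0
([0.11, -0.0, 2.14], [-0.03, 0.01, -0.04])
```

Call:
apply_moves(gripper=[0, 0, 0, 0], linear=[[0.08, 0, 0.8], [0.08, 0, 1.6], [0.08, 0, 2.1], [0.08, 0, 2.1]], delta_rot=[[0, 0, 0], [0, 0, 0], [0, 0, 0], [0, 0, 0]])

```text
t: 3.35
tcp_pos: [473.8, 299.1, 47.5]
eef_rot: [-0.0, 0.605, 0.796, -0.001]
wrist_force: [1.3, 0.0, -0.8]
width: 85.3
gripper_force: 0.0
```

```bash
python3 st.py 473.2 298.8 46 0.273
```

```text
t 3.35 tcp [473.78 299.06  47.52] yaw_y 0.27 tilt 0.0022 q [-0.    0.72 -0.8   1.89  0.69  0.84 -0.9 ] F [ 1.29  0.01 -0.83] w 85.3404309350706 0.0
([-0.0, -0.02, 0.05], [-0.02, 0.01, -0.03])
```

Call:
apply_moves(gripper=[0.3, 0.5, 0.6, 0.7, 0.8, 1, 1, 1], linear=[[0, 0, 0.1], [0, 0, 0.1], [0, 0, 0.1], [0, 0, 0.1], [0, 0, 0.1], [0, 0, 0.1], [0, 0, 0.1], [0, 0, 0.1]], delta_rot=[[0, 0, 0], [0, 0, 0], [0, 0, 0], [0, 0, 0], [0, 0, 0], [0, 0, 0], [0, 0, 0], [0, 0, 0]])

```text
t: 4.15
tcp_pos: [474.6, 300.3, 46.0]
eef_rot: [0.0, 0.605, 0.796, 0.0]
wrist_force: [-0.3, -1.6, 5.7]
width: 25.4
gripper_force: 39.3
```

```bash
python3 st.py 473.2 298.8 166 0.273
```

```text
t 4.15 tcp [474.56 300.3   45.98] yaw_y 0.271 tilt 0.0009 q [-0.01  0.72 -0.8   1.89  0.69  0.83 -0.9 ] F [-0.31 -1.6   5.69] w 25.40565571108693 39.25043296068907
([-0.04, -0.05, -4.0], [0.01, 0.0, -0.02])
```

Call:
apply_moves(gripper=[1, 1, 1, 1, 1, 1], linear=[[0, 0, -0.3], [0, 0, -1], [0, 0, -2], [0, 0, -3], [0, 0, -4], [0, 0, -4.2]], delta_rot=[[0, 0, 0], [0, 0, 0], [0, 0, 0], [0, 0, 0], [0, 0, 0], [0, 0, 0]])

```text
t: 4.75
tcp_pos: [475.5, 301.5, 174.7]
eef_rot: [0.001, 0.605, 0.796, 0.002]
wrist_force: [0.9, 0.6, -3.1]
width: 25.1
gripper_force: 39.7
```

```bash
python3 st.py 500 0 172 0.05; python3 -c "
from h import *
s={'tcp_pos':np.array([500,0,172.]),'eef_rot':np.roll(R.from_matrix(toolR(0.05)).as_quat(),1)}
print(goal(s,(488.2,-297.3,172),-0.168))"
```

```text
t 4.75 tcp [475.51 301.47 174.68] yaw_y 0.271 tilt 0.0051 q [ 0.11  0.55 -0.95  1.82  0.52  1.04 -0.77] F [ 0.94  0.6  -3.14] w 25.093422242495944 39.680779315531254
([-9.9, -1.91, 0.07], [0.05, -0.02, 2.54])
([-9.88, -0.89, 0.0], [0.0, 0.0, 2.5])
```

Call:
apply_moves(gripper=[1, 1, 1, 1, 1, 1, 1, 1], linear=[[-0.8, -0.15, 0], [-2.1, -0.4, 0], [-3.4, -0.65, 0], [-4.7, -0.9, 0], [-6, -1.15, 0], [-7.3, -1.4, 0], [-8.6, -1.65, 0], [-9.9, -1.9, 0]], delta_rot=[[0, 0, 0.2], [0, 0, 0.5], [0, 0, 0.8], [0, 0, 1.1], [0, 0, 1.5], [0, 0, 1.8], [0, 0, 2.2], [0, 0, 2.54]])

```text
t: 5.55
tcp_pos: [497.8, -3.3, 170.4]
eef_rot: [-0.001, 0.69, 0.724, -0.001]
wrist_force: [0.7, 0.1, -3.1]
width: 24.8
gripper_force: 39.6
```

Call:
apply_moves(gripper=[1, 1, 1, 1, 1, 1, 1, 1], linear=[[-1.3, -0.1, 0], [-2.6, -0.2, 0], [-4, -0.35, 0], [-5.4, -0.5, 0], [-6.8, -0.6, 0], [-8.2, -0.75, 0], [-9.3, -0.85, 0], [-9.9, -0.9, 0]], delta_rot=[[0, 0, 0.3], [0, 0, 0.6], [0, 0, 1], [0, 0, 1.3], [0, 0, 1.7], [0, 0, 2], [0, 0, 2.3], [0, 0, 2.5]])

```text
t: 6.35
tcp_pos: [484.6, -303.0, 170.0]
eef_rot: [-0.001, 0.766, 0.643, -0.001]
wrist_force: [-0.3, 0.1, -2.8]
width: 25.0
gripper_force: 39.6
```

```bash
python3 st.py 488.2 -297.3 60 -0.168 488.2 -297.3 47 -0.168
```

```text
t 6.35 tcp [ 484.6  -303.05  169.95] yaw_y -0.174 tilt 0.002 q [ 1.11  0.51 -0.78  1.8   0.42  1.   -0.01] F [-0.27  0.15 -2.77] w 25.03550222819087 39.59519024938345
([0.21, 0.09, 3.66], [-0.02, 0.01, -0.07])
([0.21, 0.09, 4.1], [-0.02, 0.01, -0.07])
```

Call:
apply_moves(gripper=[1, 1, 1, 1, 1, 1], linear=[[0.1, 0.05, 0.4], [0.15, 0.1, 1.3], [0.15, 0.1, 2.3], [0.15, 0.1, 3.2], [0.15, 0.1, 3.6], [0.15, 0.1, 3.6]], delta_rot=[[0, 0, 0], [0, 0, 0], [0, 0, 0], [0, 0, 0], [0, 0, 0], [0, 0, 0]])

```text
t: 6.95
tcp_pos: [489.0, -292.9, 61.2]
eef_rot: [-0.002, 0.763, 0.646, -0.0]
wrist_force: [0.3, 0.9, -1.9]
width: 24.6
gripper_force: 39.6
```

```bash
python3 st.py 488.2 -297.3 47 -0.168
```

```text
t 6.95 tcp [ 489.01 -292.88   61.24] yaw_y -0.167 tilt 0.0048 q [ 1.01  0.66 -0.68  1.86  0.55  0.82 -0.12] F [ 0.29  0.86 -1.86] w 24.612383135877014 39.62471142411232
([-0.15, -0.0, 0.47], [-0.04, -0.03, 0.02])
```

Call:
apply_moves(gripper=[1, 1, 1, 1, 1], linear=[[-0.08, 0, 0.2], [-0.08, 0, 0.35], [-0.08, 0, 0.43], [-0.08, 0, 0.43], [-0.08, 0, 0.43]], delta_rot=[[0, 0, 0], [0, 0, 0], [0, 0, 0], [0, 0, 0], [0, 0, 0]])

```text
t: 7.45
tcp_pos: [490.0, -298.0, 50.8]
eef_rot: [0.0, 0.764, 0.645, 0.0]
wrist_force: [-0.6, -0.8, -1.4]
width: 25.1
gripper_force: 39.6
```

```bash
python3 st.py 488.2 -297.3 46 -0.168
```

```text
t 7.45 tcp [ 490.   -298.02   50.84] yaw_y -0.169 tilt 0.0007 q [ 1.01  0.68 -0.67  1.86  0.57  0.8  -0.13] F [-0.64 -0.79 -1.42] w 25.068375314474494 39.626276046037674
([0.01, -0.06, 0.16], [0.01, 0.0, -0.01])
```

Call:
apply_moves(gripper=[1, 1, 1, 1], linear=[[0, 0, 0.06], [0, 0, 0.12], [0, 0, 0.15], [0, 0, 0.15]], delta_rot=[[0, 0, 0], [0, 0, 0], [0, 0, 0], [0, 0, 0]])

```text
t: 7.85
tcp_pos: [489.8, -297.9, 46.1]
eef_rot: [0.0, 0.764, 0.645, -0.0]
wrist_force: [-0.7, 0.5, 0.4]
width: 25.0
gripper_force: 40.1
```

Call:
apply_moves(gripper=[1, 1], linear=[[0, 0, 0.03], [0, 0, 0.03]], delta_rot=[[0, 0, 0], [0, 0, 0]])

```text
t: 8.05
tcp_pos: [489.8, -297.9, 46.0]
eef_rot: [0.0, 0.764, 0.645, -0.0]
wrist_force: [-2.7, 1.8, 7.6]
width: 25.3
gripper_force: 41.0
```

Call:
apply_moves(gripper=[0.7, 0.6, 0.5, 0.3, 0, 0, 0, 0], linear=[[0, 0, -0.03], [0, 0, -0.03], [0, 0, -0.03], [0, 0, -0.03], [0, 0, -0.03], [0, 0, -0.03], [0, 0, -0.03], [0, 0, -0.03]], delta_rot=[[0, 0, 0], [0, 0, 0], [0, 0, 0], [0, 0, 0], [0, 0, 0], [0, 0, 0], [0, 0, 0], [0, 0, 0]])

```text
t: 8.85
tcp_pos: [489.8, -297.8, 45.9]
eef_rot: [-0.0, 0.764, 0.645, -0.0]
wrist_force: [-0.1, -1.1, 0.2]
width: 85.3
gripper_force: 0.0
```

```bash
python3 st.py; cat > tubes.py <<'E'
from h import *
from cell import robot
np.set_printoptions(precision=1,suppress=True)
f=robot.grab_frame("scene"); cv2.imwrite("pics/last.png",f["frame"][:,:,::-1])
W=cloud(f); m=((W[...,2]>42)&(W[...,2]<110)&(W[...,0]>420)&(W[...,0]<590)).astype(np.uint8)
k,l,st,ct=cv2.connectedComponentsWithStats(m)
for i in range(1,k):
    if st[i,4]>30:
        q=W[l==i];t=np.percentile(q[:,2],95);q=q[q[:,2]>t-4];print("scene",st[i,:4],"top",t.round(1),cv2.minAreaRect(q[:,:2].astype(np.float32)))
m=(W[...,0]>640)&(W[...,0]<760)&(abs(W[...,1]-20)<70)&(W[...,2]>15)
print("medal",np.nanmedian(W[m],0))
E
python3 tubes.py
```

```text
t 8.85 tcp [ 489.78 -297.77   45.88] yaw_y -0.169 tilt 0.0001 q [ 1.    0.68 -0.66  1.86  0.58  0.8  -0.14] F [-0.08 -1.12  0.18] w 85.34062083110383 0.0
scene [118 118  11  19] top 104.2 ((445.0039978027344, -281.8009338378906), (6.946290493011475, 18.573976516723633), 27.83177947998047)
scene [104 136  22  34] top 106.2 ((548.3372192382812, -296.67327880859375), (6.036741733551025, 30.095314025878906), 71.61038970947266)
scene [358 140  19  22] top 85.1 ((494.02374267578125, 239.06834411621094), (12.421449661254883, 13.040911674499512), 0.7804421782493591)
scene [328 144  22  25] top 81.5 ((512.3518676757812, 173.78346252441406), (34.15630340576172, 32.960784912109375), 14.712895393371582)
scene [299 153  20  23] top 69.8 ((528.5685424804688, 108.14067840576172), (38.03264236450195, 38.690311431884766), 85.96202087402344)
medal [711.9  19.4  23.6]
```

Call:
apply_moves(gripper=[0, 0, 0, 0, 0, 0], linear=[[0, 0, -0.4], [0, 0, -1.4], [0, 0, -2.6], [0, 0, -3.6], [0, 0, -4.2], [0, 0, -4.2]], delta_rot=[[0, 0, 0], [0, 0, 0], [0, 0, 0], [0, 0, 0], [0, 0, 0], [0, 0, 0]])

```text
t: 9.5
tcp_pos: [492.0, -298.6, 175.8]
eef_rot: [0.003, 0.764, 0.645, 0.001]
wrist_force: [1.2, -1.5, -0.3]
width: 85.2
gripper_force: 0.0
```

```bash
python3 tubes.py; python3 st.py 500 -10 172 0.05; python3 -c "
from h import *
s={'tcp_pos':np.array([500,-10,172.]),'eef_rot':np.roll(R.from_matrix(toolR(0.05)).as_quat(),1)}
print(goal(s,(494.2,238.7,172),0.273))"
```

```text
scene [108 136  18  26] top 95.4 ((487.523681640625, -298.042724609375), (26.60552978515625, 24.158113479614258), 25.691951751708984)
scene [358 140  19  22] top 85.0 ((494.9521484375, 238.6851806640625), (14.458346366882324, 12.041217803955078), 17.93425941467285)
scene [328 144  22  26] top 81.0 ((511.7826232910156, 174.02719116210938), (35.00398635864258, 32.22334671020508), 12.036528587341309)
scene [299 153  20  23] top 69.8 ((527.9192504882812, 107.42449951171875), (38.536808013916016, 37.101444244384766), 25.639986038208008)
medal [711.9  19.4  23.7]
t 9.55 tcp [ 490.75 -298.31  173.86] yaw_y -0.169 tilt 0.0036 q [ 1.1   0.51 -0.78  1.79  0.42  1.01 -0.02] F [ 0.24  0.57 -0.96] w 85.27284603718715 0.0
([9.53, -1.31, 0.04], [0.03, 0.03, -2.51])
([8.29, 0.22, 0.0], [0.0, 0.0, -2.56])
```

Slim stands upright in the right-end cell: its top is at 95 mm, the same offset the scene camera showed before, and it is centred. The knob tube is next.

Call:
apply_moves(gripper=[0, 0, 0, 0, 0, 0, 0, 0], linear=[[1, -0.14, 0], [2.3, -0.3, 0], [3.5, -0.48, 0], [4.7, -0.65, 0], [5.9, -0.8, 0], [7.1, -1, 0], [8.3, -1.15, 0], [9.53, -1.3, 0]], delta_rot=[[0, 0, -0.3], [0, 0, -0.6], [0, 0, -0.9], [0, 0, -1.2], [0, 0, -1.5], [0, 0, -1.8], [0, 0, -2.1], [0, 0, -2.5]])

```text
t: 10.35
tcp_pos: [498.3, -8.3, 171.0]
eef_rot: [-0.001, 0.689, 0.725, -0.001]
wrist_force: [0.9, -1.3, -0.4]
width: 85.8
gripper_force: 0.0
```

Call:
apply_moves(gripper=[0, 0, 0, 0, 0, 0, 0, 0], linear=[[1.3, 0.03, 0], [2.6, 0.07, 0], [3.9, 0.1, 0], [5.2, 0.14, 0], [6.5, 0.17, 0], [7.6, 0.2, 0], [8.2, 0.22, 0], [8.2, 0.22, 0]], delta_rot=[[0, 0, -0.4], [0, 0, -0.8], [0, 0, -1.2], [0, 0, -1.6], [0, 0, -2], [0, 0, -2.4], [0, 0, -2.56], [0, 0, -2.56]])

```text
t: 11.15
tcp_pos: [492.1, 240.1, 171.2]
eef_rot: [-0.001, 0.602, 0.798, 0.0]
wrist_force: [0.2, -0.2, -0.4]
width: 85.2
gripper_force: 0.0
```

Call:
apply_moves(gripper=[0, 0, 0, 0, 0, 0], linear=[[0, 0, 0.5], [0, 0, 1.4], [0, 0, 2.1], [0, 0, 2.3], [0, 0, 2.3], [0, 0, 2.3]], delta_rot=[[0, 0, 0], [0, 0, 0], [0, 0, 0], [0, 0, 0], [0, 0, 0], [0, 0, 0]])

```text
t: 11.75
tcp_pos: [494.3, 236.1, 103.2]
eef_rot: [0.0, 0.605, 0.796, 0.0]
wrist_force: [0.3, -0.5, -0.0]
width: 85.6
gripper_force: 0.0
```

```bash
python3 st.py 494.3 238.6 37 0.273
```

```text
t 11.75 tcp [494.26 236.13 103.17] yaw_y 0.272 tilt 0.0003 q [ 0.18  0.62 -0.88  1.9   0.61  0.91 -0.73] F [ 0.26 -0.49 -0.02] w 85.63387494830025 0.0
([0.08, 0.02, 2.21], [0.0, 0.0, -0.02])
```

Call:
apply_moves(gripper=[0, 0, 0, 0, 0], linear=[[0.06, 0.02, 0.6], [0.06, 0.02, 1.4], [0.06, 0.02, 2], [0.06, 0.02, 2.2], [0.06, 0.02, 2.2]], delta_rot=[[0, 0, 0], [0, 0, 0], [0, 0, 0], [0, 0, 0], [0, 0, 0]])

```text
t: 12.25
tcp_pos: [493.3, 238.4, 36.0]
eef_rot: [-0.0, 0.604, 0.797, -0.001]
wrist_force: [-0.3, -0.2, 0.2]
width: 85.2
gripper_force: 0.0
```

Call:
apply_moves(gripper=[0.3, 0.45, 0.55, 0.65, 0.8, 1, 1, 1], linear=[[0, 0, 0], [0, 0, 0], [0, 0, 0], [0, 0, 0], [0, 0, 0], [0, 0, 0], [0, 0, 0], [0, 0, 0]], delta_rot=[[0, 0, 0], [0, 0, 0], [0, 0, 0], [0, 0, 0], [0, 0, 0], [0, 0, 0], [0, 0, 0], [0, 0, 0]])

```text
t: 13.05
tcp_pos: [494.5, 238.7, 37.7]
eef_rot: [0.0, 0.604, 0.797, 0.0]
wrist_force: [-0.7, -1.2, 5.5]
width: 32.7
gripper_force: 39.4
```

Call:
apply_moves(gripper=[1, 1, 1, 1, 1, 1], linear=[[0, 0, -0.3], [0, 0, -1.2], [0, 0, -2.3], [0, 0, -3.4], [0, 0, -4.3], [0, 0, -4.4]], delta_rot=[[0, 0, 0], [0, 0, 0], [0, 0, 0], [0, 0, 0], [0, 0, 0], [0, 0, 0]])

```text
t: 13.65
tcp_pos: [495.5, 239.8, 172.3]
eef_rot: [0.001, 0.604, 0.797, 0.002]
wrist_force: [0.7, -0.3, -2.6]
width: 33.1
gripper_force: 40.5
```

```bash
python3 st.py 500 0 170 0.05; python3 -c "
from h import *
s={'tcp_pos':np.array([500,0,172.]),'eef_rot':np.roll(R.from_matrix(toolR(0.05)).as_quat(),1)}
print(goal(s,(499.4,-231.2,172),-0.168))"
```

```text
t 13.65 tcp [495.53 239.8  172.32] yaw_y 0.273 tilt 0.0055 q [ 0.24  0.54 -0.96  1.85  0.51  1.02 -0.66] F [ 0.66 -0.26 -2.57] w 33.13856433594357 40.46059191226959
([-7.74, -2.01, 0.06], [0.06, -0.01, 2.55])
([-7.7, -0.41, 0.0], [0.0, 0.0, 2.5])
```

Call:
apply_moves(gripper=[1, 1, 1, 1, 1, 1, 1, 1], linear=[[-0.6, -0.15, 0], [-1.6, -0.4, 0], [-2.6, -0.65, 0], [-3.6, -0.9, 0], [-4.6, -1.2, 0], [-5.6, -1.45, 0], [-6.7, -1.7, 0], [-7.75, -2, 0]], delta_rot=[[0, 0, 0.2], [0, 0, 0.5], [0, 0, 0.8], [0, 0, 1.1], [0, 0, 1.5], [0, 0, 1.8], [0, 0, 2.2], [0, 0, 2.55]])

```text
t: 14.45
tcp_pos: [497.8, -3.2, 167.8]
eef_rot: [-0.001, 0.69, 0.724, -0.001]
wrist_force: [0.5, -0.4, -2.4]
width: 33.0
gripper_force: 40.4
```

Call:
apply_moves(gripper=[1, 1, 1, 1, 1, 1, 1, 1], linear=[[-1.1, -0.05, 0], [-2.2, -0.1, 0], [-3.3, -0.15, 0], [-4.4, -0.2, 0], [-5.5, -0.25, 0], [-6.6, -0.35, 0], [-7.4, -0.4, 0], [-7.7, -0.4, 0]], delta_rot=[[0, 0, 0.3], [0, 0, 0.6], [0, 0, 1], [0, 0, 1.3], [0, 0, 1.7], [0, 0, 2], [0, 0, 2.3], [0, 0, 2.5]])

```text
t: 15.25
tcp_pos: [497.1, -235.9, 167.8]
eef_rot: [-0.001, 0.766, 0.643, -0.001]
wrist_force: [0.3, -0.5, -2.3]
width: 33.3
gripper_force: 40.3
```

Call:
apply_moves(gripper=[1, 1, 1, 1, 1, 1, 1, 1], linear=[[0, 0, 0], [0, 0, 0.6], [0, 0, 1.6], [0, 0, 2.6], [0, 0, 3.4], [0, 0, 3.8], [0, 0, 3.8], [0, 0, 3.8]], delta_rot=[[0, 0, 0], [0, 0, 0], [0, 0, 0], [0, 0, 0], [0, 0, 0], [0, 0, 0], [0, 0, 0], [0, 0, 0]])

```text
t: 16.05
tcp_pos: [499.3, -231.8, 55.7]
eef_rot: [0.0, 0.763, 0.646, 0.001]
wrist_force: [0.1, -0.3, -2.4]
width: 33.3
gripper_force: 40.3
```

```bash
python3 st.py 499.4 -231.2 38 -0.168
```

```text
t 16.05 tcp [ 499.34 -231.81   55.7 ] yaw_y -0.166 tilt 0.0011 q [ 0.93  0.64 -0.7   1.92  0.57  0.79 -0.26] F [ 0.14 -0.26 -2.44] w 33.323523426910185 40.331723392009735
([0.02, -0.0, 0.59], [0.01, -0.01, 0.02])
```

Call:
apply_moves(gripper=[1, 1, 1, 1, 1, 1, 1], linear=[[0, 0, 0.2], [0, 0, 0.4], [0, 0, 0.5], [0, 0, 0.56], [0, 0, 0.6], [0, 0, 0.6], [0, 0, 0.6]], delta_rot=[[0, 0, 0], [0, 0, 0], [0, 0, 0], [0, 0, 0], [0, 0, 0], [0, 0, 0], [0, 0, 0]])

```text
t: 16.75
tcp_pos: [498.3, -233.0, 37.7]
eef_rot: [0.0, 0.764, 0.645, -0.0]
wrist_force: [-2.9, 1.1, 4.7]
width: 33.2
gripper_force: 41.0
```

Contact with the floor, so release and rise.

Call:
apply_moves(gripper=[0.6, 0.5, 0.4, 0.2, 0, 0, 0, 0], linear=[[0, 0, 0], [0, 0, 0], [0, 0, 0], [0, 0, 0], [0, 0, 0], [0, 0, 0], [0, 0, 0], [0, 0, 0]], delta_rot=[[0, 0, 0], [0, 0, 0], [0, 0, 0], [0, 0, 0], [0, 0, 0], [0, 0, 0], [0, 0, 0], [0, 0, 0]])

```text
t: 17.55
tcp_pos: [498.4, -232.8, 36.9]
eef_rot: [0.0, 0.764, 0.645, 0.0]
wrist_force: [0.2, -0.3, -0.9]
width: 85.2
gripper_force: 0.0
```

Call:
apply_moves(gripper=[0, 0, 0, 0, 0, 0], linear=[[0, 0, -0.4], [0, 0, -1.4], [0, 0, -2.6], [0, 0, -3.6], [0, 0, -4.4], [0, 0, -4.4]], delta_rot=[[0, 0, 0], [0, 0, 0], [0, 0, 0], [0, 0, 0], [0, 0, 0], [0, 0, 0]])

```text
t: 18.15
tcp_pos: [501.0, -233.5, 173.4]
eef_rot: [0.003, 0.764, 0.645, 0.001]
wrist_force: [-0.7, 0.3, 0.1]
width: 85.1
gripper_force: 0.0
```

```bash
python3 tubes.py; python3 st.py 500 -20 172 0.02; python3 -c "
from h import *
s={'tcp_pos':np.array([500,-20,172.]),'eef_rot':np.roll(R.from_matrix(toolR(0.02)).as_quat(),1)}
print(goal(s,(512.1,173.6,172),0.205))"
```

```text
scene [108 136  18  26] top 95.2 ((487.57537841796875, -297.9781188964844), (26.564558029174805, 23.830026626586914), 25.60577392578125)
scene [139 144  18  22] top 85.5 ((498.0208435058594, -232.45883178710938), (13.79682731628418, 12.81697940826416), 4.6986260414123535)
scene [329 144  21  25] top 81.2 ((511.3817138671875, 173.4678955078125), (35.11715316772461, 32.94011688232422), 10.144970893859863)
scene [299 153  20  23] top 69.6 ((528.7560424804688, 107.43927001953125), (39.69389724731445, 37.44513702392578), 27.577787399291992)
medal [711.5  19.4  23.7]
t 18.2 tcp [ 499.72 -233.38  171.38] yaw_y -0.168 tilt 0.0044 q [ 1.03  0.48 -0.81  1.85  0.42  0.98 -0.14] F [-0.01  0.39 -0.42] w 85.64158927354423 0.0
([7.01, -1.18, -0.04], [0.04, 0.03, -2.15])
([6.44, 0.53, 0.0], [0.0, 0.0, -2.12])
```

Call:
apply_moves(gripper=[0, 0, 0, 0, 0, 0, 0, 0], linear=[[0.7, -0.1, 0], [1.6, -0.25, 0], [2.5, -0.4, 0], [3.4, -0.55, 0], [4.3, -0.7, 0], [5.2, -0.85, 0], [6.1, -1, 0], [7, -1.2, 0]], delta_rot=[[0, 0, -0.2], [0, 0, -0.5], [0, 0, -0.75], [0, 0, -1], [0, 0, -1.3], [0, 0, -1.6], [0, 0, -1.85], [0, 0, -2.15]])

```text
t: 19.0
tcp_pos: [496.4, -15.9, 168.2]
eef_rot: [-0.001, 0.698, 0.716, -0.0]
wrist_force: [-0.2, 1.2, 0.5]
width: 85.5
gripper_force: 0.0
```

Call:
apply_moves(gripper=[0, 0, 0, 0, 0, 0, 0, 0], linear=[[1, 0.08, 0], [2, 0.16, 0], [3, 0.24, 0], [4, 0.33, 0], [5, 0.42, 0], [6, 0.5, 0], [6.4, 0.53, 0], [6.4, 0.53, 0]], delta_rot=[[0, 0, -0.3], [0, 0, -0.6], [0, 0, -0.95], [0, 0, -1.3], [0, 0, -1.65], [0, 0, -2], [0, 0, -2.12], [0, 0, -2.12]])

```text
t: 19.8
tcp_pos: [508.1, 176.0, 168.6]
eef_rot: [-0.001, 0.629, 0.778, 0.0]
wrist_force: [0.1, -0.4, -0.1]
width: 85.5
gripper_force: 0.0
```

Call:
apply_moves(gripper=[0, 0, 0, 0, 0, 0, 0], linear=[[0, 0, 0.5], [0, 0, 1.4], [0, 0, 2.1], [0, 0, 2.3], [0, 0, 2.3], [0, 0, 2.3], [0, 0, 2.3]], delta_rot=[[0, 0, 0], [0, 0, 0], [0, 0, 0], [0, 0, 0], [0, 0, 0], [0, 0, 0], [0, 0, 0]])

```text
t: 20.5
tcp_pos: [510.9, 172.5, 100.9]
eef_rot: [0.001, 0.631, 0.775, 0.001]
wrist_force: [-0.0, 0.5, 0.4]
width: 85.5
gripper_force: 0.0
```

```bash
python3 st.py 512.1 173.5 37 0.205
```

```text
t 20.5 tcp [510.93 172.5  100.86] yaw_y 0.204 tilt 0.0018 q [ 0.3   0.61 -0.87  1.92  0.6   0.89 -0.67] F [-0.04  0.48  0.37] w 85.50961093440002 0.0
([0.02, 0.04, 2.13], [0.02, -0.0, -0.01])
```

Call:
apply_moves(gripper=[0, 0, 0, 0, 0], linear=[[0.02, 0.04, 0.6], [0.02, 0.04, 1.4], [0.02, 0.04, 1.9], [0.02, 0.04, 2.1], [0.02, 0.04, 2.1]], delta_rot=[[0, 0, 0], [0, 0, 0], [0, 0, 0], [0, 0, 0], [0, 0, 0]])

```text
t: 21.0
tcp_pos: [510.5, 173.3, 36.1]
eef_rot: [-0.001, 0.631, 0.776, -0.001]
wrist_force: [-0.3, 0.4, 0.4]
width: 85.3
gripper_force: 0.0
```

Call:
apply_moves(gripper=[0.3, 0.45, 0.55, 0.65, 0.8, 1, 1, 1], linear=[[0, 0, 0], [0, 0, 0], [0, 0, 0], [0, 0, 0], [0, 0, 0], [0, 0, 0], [0, 0, 0], [0, 0, 0]], delta_rot=[[0, 0, 0], [0, 0, 0], [0, 0, 0], [0, 0, 0], [0, 0, 0], [0, 0, 0], [0, 0, 0], [0, 0, 0]])

```text
t: 21.8
tcp_pos: [511.8, 173.4, 37.6]
eef_rot: [0.0, 0.631, 0.776, 0.0]
wrist_force: [-0.6, -0.9, 5.9]
width: 31.7
gripper_force: 39.8
```

Call:
apply_moves(gripper=[1, 1, 1, 1, 1, 1], linear=[[0, 0, -0.3], [0, 0, -1.2], [0, 0, -2.3], [0, 0, -3.4], [0, 0, -4.3], [0, 0, -4.4]], delta_rot=[[0, 0, 0], [0, 0, 0], [0, 0, 0], [0, 0, 0], [0, 0, 0], [0, 0, 0]])

```text
t: 22.4
tcp_pos: [512.9, 174.4, 172.3]
eef_rot: [0.002, 0.631, 0.776, 0.002]
wrist_force: [0.1, 0.7, -1.8]
width: 31.4
gripper_force: 40.2
```

```bash
python3 st.py 510 0 170 0.02; python3 -c "
from h import *
s={'tcp_pos':np.array([510,0,172.]),'eef_rot':np.roll(R.from_matrix(toolR(0.02)).as_quat(),1)}
print(goal(s,(510.6,-165.2,172),-0.168))"
```

```text
t 22.4 tcp [512.85 174.39 172.34] yaw_y 0.205 tilt 0.0054 q [ 0.36  0.52 -0.95  1.87  0.5   1.01 -0.6 ] F [ 0.12  0.73 -1.79] w 31.438627574299346 40.243498384952545
([-5.67, -1.28, 0.07], [0.06, -0.01, 2.12])
([-5.51, -0.09, 0.0], [0.0, 0.0, 2.15])
```

Call:
apply_moves(gripper=[1, 1, 1, 1, 1, 1, 1], linear=[[-0.6, -0.15, 0], [-1.5, -0.35, 0], [-2.4, -0.55, 0], [-3.3, -0.75, 0], [-4.2, -0.95, 0], [-5, -1.1, 0], [-5.65, -1.28, 0]], delta_rot=[[0, 0, 0.2], [0, 0, 0.5], [0, 0, 0.9], [0, 0, 1.2], [0, 0, 1.6], [0, 0, 1.9], [0, 0, 2.12]])

```text
t: 23.1
tcp_pos: [507.0, -2.5, 167.8]
eef_rot: [-0.001, 0.701, 0.713, -0.001]
wrist_force: [0.3, 0.4, -2.1]
width: 32.0
gripper_force: 40.1
```

Call:
apply_moves(gripper=[1, 1, 1, 1, 1, 1, 1, 1], linear=[[-0.8, 0, 0], [-1.6, -0.03, 0], [-2.5, -0.04, 0], [-3.4, -0.06, 0], [-4.3, -0.07, 0], [-5.1, -0.09, 0], [-5.5, -0.09, 0], [-5.5, -0.09, 0]], delta_rot=[[0, 0, 0.3], [0, 0, 0.6], [0, 0, 0.9], [0, 0, 1.3], [0, 0, 1.7], [0, 0, 2], [0, 0, 2.15], [0, 0, 2.15]])

```text
t: 23.9
tcp_pos: [508.1, -167.3, 168.3]
eef_rot: [-0.0, 0.765, 0.644, -0.0]
wrist_force: [0.2, -0.2, -2.3]
width: 31.8
gripper_force: 40.1
```

Call:
apply_moves(gripper=[1, 1, 1, 1, 1, 1, 1, 1], linear=[[0, 0, 0], [0, 0, 0.6], [0, 0, 1.6], [0, 0, 2.6], [0, 0, 3.4], [0, 0, 3.8], [0, 0, 3.8], [0, 0, 3.8]], delta_rot=[[0, 0, 0], [0, 0, 0], [0, 0, 0], [0, 0, 0], [0, 0, 0], [0, 0, 0], [0, 0, 0], [0, 0, 0]])

```text
t: 24.7
tcp_pos: [509.5, -164.5, 55.7]
eef_rot: [0.0, 0.763, 0.646, 0.001]
wrist_force: [0.3, 0.2, -1.9]
width: 31.4
gripper_force: 40.0
```

```bash
python3 st.py 510.6 -165.2 37.6 -0.168
```

```text
t 24.7 tcp [ 509.45 -164.54   55.71] yaw_y -0.166 tilt 0.0011 q [ 0.82  0.63 -0.71  1.96  0.58  0.77 -0.39] F [ 0.34  0.22 -1.88] w 31.354117192723365 40.04723846912384
([-0.02, 0.04, 0.6], [0.01, -0.01, 0.02])
```

Call:
apply_moves(gripper=[1, 1, 1, 1, 1, 1, 1], linear=[[0, 0.03, 0.2], [0, 0.03, 0.4], [0, 0.03, 0.5], [0, 0.03, 0.56], [0, 0.03, 0.6], [0, 0.03, 0.6], [0, 0.03, 0.6]], delta_rot=[[0, 0, 0], [0, 0, 0], [0, 0, 0], [0, 0, 0], [0, 0, 0], [0, 0, 0], [0, 0, 0]])

```text
t: 25.4
tcp_pos: [509.4, -165.7, 37.6]
eef_rot: [0.0, 0.764, 0.645, -0.0]
wrist_force: [-2.9, 0.3, 4.8]
width: 32.0
gripper_force: 40.9
```

Call:
apply_moves(gripper=[0.6, 0.5, 0.4, 0.2, 0, 0, 0, 0], linear=[[0, 0, 0], [0, 0, 0], [0, 0, 0], [0, 0, 0], [0, 0, 0], [0, 0, 0], [0, 0, 0], [0, 0, 0]], delta_rot=[[0, 0, 0], [0, 0, 0], [0, 0, 0], [0, 0, 0], [0, 0, 0], [0, 0, 0], [0, 0, 0], [0, 0, 0]])

```text
t: 26.2
tcp_pos: [509.5, -165.6, 36.9]
eef_rot: [-0.0, 0.764, 0.645, 0.0]
wrist_force: [0.2, 0.2, -0.1]
width: 85.3
gripper_force: 0.0
```

Call:
apply_moves(gripper=[0, 0, 0, 0, 0, 0], linear=[[0, 0, -0.4], [0, 0, -1.4], [0, 0, -2.6], [0, 0, -3.6], [0, 0, -4.4], [0, 0, -4.4]], delta_rot=[[0, 0, 0], [0, 0, 0], [0, 0, 0], [0, 0, 0], [0, 0, 0], [0, 0, 0]])

```text
t: 26.8
tcp_pos: [512.1, -166.0, 173.2]
eef_rot: [0.003, 0.764, 0.645, 0.002]
wrist_force: [0.3, -0.4, -1.0]
width: 85.5
gripper_force: 0.0
```

```bash
python3 tubes.py; python3 st.py 515 -30 172 0.05; python3 -c "
from h import *
s={'tcp_pos':np.array([515,-30,172.]),'eef_rot':np.roll(R.from_matrix(toolR(0.05)).as_quat(),1)}
print(goal(s,(528.0,107.9,172),0.273))"
```

```text
scene [108 136  18  26] top 95.7 ((488.2472229003906, -296.9965515136719), (24.419160842895508, 25.979156494140625), 60.832191467285156)
scene [139 144  19  22] top 85.6 ((496.6603088378906, -232.44778442382812), (13.831039428710938, 12.688366889953613), 1.0961016416549683)
scene [170 145  19  25] top 81.6 ((508.2845764160156, -165.38490295410156), (31.932294845581055, 34.94065856933594), 81.30557250976562)
scene [299 153  20  24] top 69.6 ((527.8004150390625, 108.05855560302734), (38.771751403808594, 38.81036376953125), 40.81623840332031)
medal [711.8  19.4  23.7]
t 26.85 tcp [ 510.83 -166.01  171.33] yaw_y -0.168 tilt 0.0044 q [ 0.93  0.46 -0.84  1.89  0.42  0.97 -0.26] F [ 1.05 -0.68 -0.54] w 85.39367951259182 0.0
([4.49, -0.62, -0.03], [0.05, 0.02, -2.5])
([4.57, 0.66, 0.0], [0.0, 0.0, -2.56])
```

Call:
apply_moves(gripper=[0, 0, 0, 0, 0, 0], linear=[[0.6, -0.1, 0], [1.5, -0.2, 0], [2.4, -0.35, 0], [3.3, -0.45, 0], [4, -0.55, 0], [4.5, -0.6, 0]], delta_rot=[[0, 0, -0.3], [0, 0, -0.8], [0, 0, -1.3], [0, 0, -1.8], [0, 0, -2.2], [0, 0, -2.5]])

```text
t: 27.45
tcp_pos: [513.0, -26.4, 168.1]
eef_rot: [-0.001, 0.687, 0.726, -0.0]
wrist_force: [0.1, 0.5, -0.4]
width: 85.4
gripper_force: 0.0
```

Call:
apply_moves(gripper=[0, 0, 0, 0, 0, 0, 0], linear=[[0.8, 0.1, 0], [1.7, 0.23, 0], [2.6, 0.37, 0], [3.5, 0.5, 0], [4.2, 0.6, 0], [4.55, 0.65, 0], [4.55, 0.65, 0]], delta_rot=[[0, 0, -0.4], [0, 0, -0.9], [0, 0, -1.4], [0, 0, -1.9], [0, 0, -2.3], [0, 0, -2.56], [0, 0, -2.56]])

```text
t: 28.15
tcp_pos: [526.3, 109.7, 168.5]
eef_rot: [-0.001, 0.603, 0.798, 0.0]
wrist_force: [-0.0, -0.5, -0.9]
width: 85.1
gripper_force: 0.0
```

Call:
apply_moves(gripper=[0, 0, 0, 0, 0, 0, 0], linear=[[0, 0, 0.5], [0, 0, 1.4], [0, 0, 2.1], [0, 0, 2.3], [0, 0, 2.3], [0, 0, 2.3], [0, 0, 2.3]], delta_rot=[[0, 0, 0], [0, 0, 0], [0, 0, 0], [0, 0, 0], [0, 0, 0], [0, 0, 0], [0, 0, 0]])

```text
t: 28.85
tcp_pos: [527.8, 107.7, 100.9]
eef_rot: [0.001, 0.604, 0.797, 0.001]
wrist_force: [-0.0, 0.1, 0.3]
width: 85.6
gripper_force: 0.0
```

```bash
python3 st.py 528.0 107.9 31 0.273
```

```text
t 28.85 tcp [527.76 107.74 100.87] yaw_y 0.273 tilt 0.0018 q [ 0.43  0.61 -0.88  1.93  0.61  0.89 -0.49] F [-0.03  0.13  0.27] w 85.58727804717643 0.0
([0.0, 0.01, 2.33], [0.02, 0.0, 0.0])
```

Call:
apply_moves(gripper=[0, 0, 0, 0, 0], linear=[[0, 0.02, 0.6], [0, 0.02, 1.4], [0, 0.02, 2.1], [0, 0.02, 2.3], [0, 0.02, 2.3]], delta_rot=[[0, 0, 0], [0, 0, 0], [0, 0, 0], [0, 0, 0], [0, 0, 0]])

```text
t: 29.35
tcp_pos: [526.8, 108.0, 30.1]
eef_rot: [-0.001, 0.604, 0.797, -0.001]
wrist_force: [-0.6, -0.2, 0.5]
width: 85.2
gripper_force: 0.0
```

Call:
apply_moves(gripper=[0.2, 0.35, 0.45, 0.55, 0.7, 1, 1, 1], linear=[[0, 0, 0], [0, 0, 0], [0, 0, 0], [0, 0, 0], [0, 0, 0], [0, 0, 0], [0, 0, 0], [0, 0, 0]], delta_rot=[[0, 0, 0], [0, 0, 0], [0, 0, 0], [0, 0, 0], [0, 0, 0], [0, 0, 0], [0, 0, 0], [0, 0, 0]], grip_force=45)

```text
t: 30.15
tcp_pos: [528.2, 108.0, 31.9]
eef_rot: [0.001, 0.604, 0.797, 0.0]
wrist_force: [-0.3, -0.7, 6.5]
width: 39.0
gripper_force: 44.5
```

Call:
apply_moves(gripper=[1, 1, 1, 1, 1, 1], linear=[[0, 0, -0.3], [0, 0, -1.2], [0, 0, -2.3], [0, 0, -3.4], [0, 0, -4.3], [0, 0, -4.4]], delta_rot=[[0, 0, 0], [0, 0, 0], [0, 0, 0], [0, 0, 0], [0, 0, 0], [0, 0, 0]])

```text
t: 30.75
tcp_pos: [529.4, 108.8, 166.4]
eef_rot: [0.002, 0.604, 0.797, 0.002]
wrist_force: [0.9, 0.0, -2.9]
width: 39.0
gripper_force: 46.1
```

```bash
python3 st.py 522 5 165 0.05; python3 -c "
from h import *
s={'tcp_pos':np.array([522,5,172.]),'eef_rot':np.roll(R.from_matrix(toolR(0.05)).as_quat(),1)}
print(goal(s,(521.6,-99.1,172),-0.168))"
```

```text
t 30.75 tcp [529.43 108.77 166.43] yaw_y 0.274 tilt 0.0057 q [ 0.49  0.53 -0.96  1.88  0.51  1.   -0.42] F [ 0.93  0.03 -2.93] w 38.99306017021174 46.053501069545746
([-3.26, -1.17, 0.04], [0.07, 0.0, 2.56])
([-3.46, -0.19, 0.0], [0.0, 0.0, 2.5])
```

Call:
apply_moves(gripper=[1, 1, 1, 1, 1, 1], linear=[[-0.5, -0.15, 0], [-1.1, -0.4, 0], [-1.7, -0.6, 0], [-2.3, -0.8, 0], [-2.8, -1, 0], [-3.26, -1.17, 0]], delta_rot=[[0, 0, 0.3], [0, 0, 0.8], [0, 0, 1.3], [0, 0, 1.8], [0, 0, 2.2], [0, 0, 2.55]])

```text
t: 31.35
tcp_pos: [518.9, 2.3, 161.7]
eef_rot: [-0.001, 0.69, 0.724, -0.001]
wrist_force: [0.4, -0.9, -1.5]
width: 39.2
gripper_force: 46.0
```

Call:
apply_moves(gripper=[1, 1, 1, 1, 1, 1, 1, 1], linear=[[-0.6, -0.03, 0], [-1.2, -0.06, 0], [-1.8, -0.1, 0], [-2.4, -0.13, 0], [-3, -0.16, 0], [-3.4, -0.18, 0], [-3.45, -0.18, 0], [-3.45, -0.18, 0]], delta_rot=[[0, 0, 0.4], [0, 0, 0.8], [0, 0, 1.3], [0, 0, 1.7], [0, 0, 2.2], [0, 0, 2.5], [0, 0, 2.5], [0, 0, 2.5]])

```text
t: 32.15
tcp_pos: [520.1, -99.2, 162.9]
eef_rot: [-0.0, 0.764, 0.646, 0.0]
wrist_force: [-0.4, 1.6, -2.7]
width: 39.1
gripper_force: 46.0
```

Call:
apply_moves(gripper=[1, 1, 1, 1, 1, 1, 1, 1], linear=[[0, 0, 0], [0, 0, 0.6], [0, 0, 1.6], [0, 0, 2.6], [0, 0, 3.4], [0, 0, 3.8], [0, 0, 3.8], [0, 0, 3.8]], delta_rot=[[0, 0, 0], [0, 0, 0], [0, 0, 0], [0, 0, 0], [0, 0, 0], [0, 0, 0], [0, 0, 0], [0, 0, 0]])

```text
t: 32.95
tcp_pos: [520.8, -98.6, 49.7]
eef_rot: [0.0, 0.763, 0.646, 0.0]
wrist_force: [0.4, 0.5, -2.4]
width: 38.9
gripper_force: 45.9
```

```bash
python3 st.py 521.6 -99.1 31.9 -0.168
```

```text
t 32.95 tcp [520.79 -98.64  49.65] yaw_y -0.166 tilt 0.0011 q [ 0.7   0.63 -0.72  1.97  0.6   0.76 -0.53] F [ 0.36  0.54 -2.41] w 38.93372414923966 45.946756303310394
([-0.01, 0.03, 0.59], [0.01, -0.01, 0.02])
```

Call:
apply_moves(gripper=[1, 1, 1, 1, 1, 1, 1], linear=[[0, 0.02, 0.2], [0, 0.02, 0.4], [0, 0.02, 0.5], [0, 0.02, 0.56], [0, 0.02, 0.6], [0, 0.02, 0.6], [0, 0.02, 0.6]], delta_rot=[[0, 0, 0], [0, 0, 0], [0, 0, 0], [0, 0, 0], [0, 0, 0], [0, 0, 0], [0, 0, 0]])

```text
t: 33.65
tcp_pos: [520.5, -99.6, 31.8]
eef_rot: [0.0, 0.764, 0.646, -0.0]
wrist_force: [-3.6, 0.3, 8.2]
width: 38.9
gripper_force: 47.1
```

Call:
apply_moves(gripper=[0.5, 0.4, 0.3, 0.2, 0, 0, 0, 0], linear=[[0, 0, 0], [0, 0, 0], [0, 0, 0], [0, 0, 0], [0, 0, 0], [0, 0, 0], [0, 0, 0], [0, 0, 0]], delta_rot=[[0, 0, 0], [0, 0, 0], [0, 0, 0], [0, 0, 0], [0, 0, 0], [0, 0, 0], [0, 0, 0], [0, 0, 0]])

```text
t: 34.45
tcp_pos: [520.6, -99.4, 30.9]
eef_rot: [0.0, 0.764, 0.646, 0.0]
wrist_force: [-0.2, -0.8, -0.1]
width: 85.3
gripper_force: 0.0
```

Call:
apply_moves(gripper=[0, 0, 0, 0, 0, 0, 0, 0], linear=[[0, 0, -0.4], [0, 0, -1.4], [0, 0, -2.6], [0, 0, -3.6], [0, 0, -4.6], [0, 0, -5.5], [0, 0, -5.5], [0, 0, -5.5]], delta_rot=[[0, 0, 0], [0, 0, 0], [0, 0, 0], [0, 0, 0], [0, 0, 0], [0, 0, 0], [0, 0, 0], [0, 0, 0]])

```text
t: 35.25
tcp_pos: [520.9, -99.6, 196.9]
eef_rot: [0.001, 0.764, 0.646, 0.0]
wrist_force: [-0.7, 0.0, -0.2]
width: 85.0
gripper_force: 0.0
```

```bash
python3 tubes.py; python3 st.py; cp pics/last.png pics/end1.png
```

```text
scene [108 136  18  26] top 95.4 ((488.9964294433594, -297.9146728515625), (22.52506446838379, 26.41790008544922), 67.10231018066406)
scene [139 144  18  22] top 85.5 ((498.2052307128906, -232.1174774169922), (13.5095853805542, 12.456851959228516), 8.713287353515625)
scene [170 145  19  24] top 81.4 ((507.97491455078125, -165.37112426757812), (31.614871978759766, 34.557125091552734), 81.05007934570312)
scene [201 152  19  22] top 69.7 ((519.4711303710938, -99.51148223876953), (39.716514587402344, 37.79368591308594), 1.6902865171432495)
medal [711.6  19.3  23.7]
t 35.3 tcp [520.12 -99.61 195.85] yaw_y -0.167 tilt 0.0006 q [ 0.85  0.43 -0.88  1.88  0.39  1.02 -0.37] F [ 0.16 -1.55 -0.2 ] w 85.42294778781708 0.0
```

View pics/end1.png

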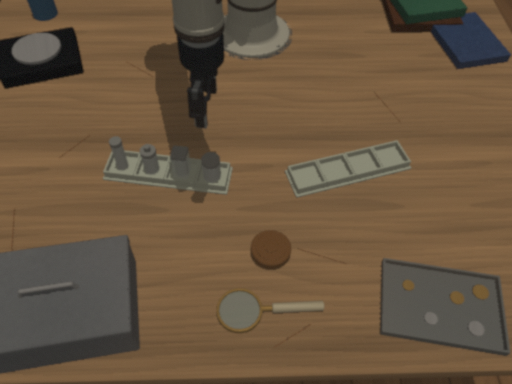

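All four tubes stand upright in the destination holder: slim (118,152), knob (149,158), square (180,166) and wide (210,168). The full holder is now empty at (350,168), the medallion is unmoved at (271,249), and the gripper is well clear.

```bash
python3 -c "
from cell import robot
print(robot.hand_in())"
```

```text
the job is handed in; nothing more can be done
None
```

All four tubes are standing upright and released in the other holder in reverse order, the medallion is unmoved, and the job was handed in at about 35 s of the 101 s allowed.

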